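# Load the hinged clamp jig and pin it shut

## Robot

A 6-joint arm with a two-finger parallel gripper is mounted at the origin on a cart in front of the work surface, level with it; the furniture and walls round the work are solid. World frame = base frame: x ahead of the robot, y to its left, z up, the work surface at z = 0. Lengths are in m, angles in rad, forces in N, time in s.
With the tool pointing down it reaches from about 0.375 to 0.9 m from the base axis. Payload 3.1 kg.
Tool frame: the origin (TCP) lies between the finger pads; the fingertips stand 17 mm ahead of it and the grasp point (between the pads) lies 2 mm behind it (robot.nose_length is the distance from the TCP to the fingertips, in m); z points along the fingers, y is the line along which they close (so a half turn about z gives the same grasp; the last joint's range is limited). The gripper opens to 87 mm and grips with 3 to 60 N. Pads are 19 mm wide; open, the fingers measure 117 mm over their backs; the gripper's body (75 mm by 190 mm) begins 51 mm behind the grasp point.
Start: joints at [1.026, 0.527, 1.433, -0, 1.181, -0.178], TCP at [0.224, 0.584, 0.24] pointing down, gripper open.
Joint ranges: [-3.08, 3.08], [-0.75, 2.2], [0.22, 2.44], [-1.43, 4.57], [0, 2.65], [-2.85, 2.85]. Speed limits (rad/s): [2.79, 2.79, 3.14, 3.14, 3.14, 3.14].

## Interface

Orientations are given as a unit quaternion [x, y, z, w].
In Python, from rig import robot, cams gives the robot as it stands.
- The arm moves only by the shell command python3 -m pendant 'ROWS' [FORCE]. ROWS is JSON, a list of rows, each an object with "jaw": the opening, from 0 (shut) to 1 (fully open); "linear": the shift along the tool's x, y, z in cm, a list of three; "twist": the turn about the tool's z in degrees. A call has 1 to 12 rows; each row shifts and turns the commanded pose from where the row before left it, along the tool's axes as they then stand; what a row does not reach is not made up. A row lasts 1/12 s, in which the tool goes at most 41.7 mm and 7.16 degrees, less where a joint would pass 70% of its speed; a pose out of reach is approached as far as the arm can. A call is refused whole if a number of a shift passes 4.17 or a number of a turn 7.16, either way. A call with a gripper value outside its range is refused whole. The fingers move at their own pace and stop on an object; FORCE is the grip in N (left out, the last holds). Time passes only in rows, so rows that do not move let the fingers close. It gives the time, the measured TCP pose, the force, the opening and the grip force at its end, in the units of the state.
- robot.get_obs(): the state, without advancing time (a new reading comes with each control period).
- cams.camera(name): name is "scene" or "side" or "wrist"; returns a dict with "color" (384x512x3 uint8, blue, green, red), "depth" (384x512 float32, m along the optical axis (not along the pixel's ray), 0 where there is no reading), "fov_y" (degrees; the focal length in pixels is half the picture's height over the tangent of half this angle, whatever the lens; pixels are square), "cx", "cy" (the principal point, pixels), "view" (4x4, takes a point from world to camera coordinates). Camera axes: x right, y down, z forward; pixel columns grow to the right and rows downward; lengths in m; the calibration is good to about 2 mm. A picture is of the moment at which its call begins.
- robot.hand_in(): hands the job in; it is judged then, once.
The state is a dict: "time": time; "q": joint angles; "joint_velocities": joint speeds; "joint_torque": joint torques, N m; "position": TCP position; "tool_rot": TCP orientation; "ft_force": force on the tool from outside, world axes, zero at the start; "moment": the same for the moment, N m; "grip_width": finger opening in m; "grip_force": force on a finger pad.
Only numpy, scipy, OpenCV 4.12 (cv2) and the standard library are available. Lean on these libraries where they do the work, as an engineer would, in place of code of your own. Each camera call takes 0.05 s, during which the arm holds its last target. There are 200 camera calls.

## Task

Set the white flanged stem in the round pocket of the hinged jig, flange down and stem up, and fold the jig's leaf down over it. Then take the shouldered pin with the round knob from the pin block, push it down through the leaf and the base until its shoulder drives the leaf fully shut against the spring plungers, and finish while still holding the pin down, ready for the driver; leave the T-handled pin, the short black tube by the jig and the hex key where they are.

Things in the scene. Friction and masses are not known exactly. Their poses are not given: they have to be found in the camera images.
- stem_mid (a point): White plastic flanged stem, loose, 30 g, standing upright on the bench: a 48 mm disc flange below (5 mm rim, then a cone), a stem 20 to 24 mm thick above, 41 mm tall in all. The point is on its axis half-way up (20.5 mm above its underside); z points up along the stem. Grip the stem's top 20 mm.
- jig: Aluminium base plate of the hinged jig, fixed, 170 x 110 mm, top face 30 mm above the bench. Origin: centre of the underside. Its x axis runs from the thumb-tab end (near the robot) to the hinge end (far), z up. All its offsets below are along this x.
- pocket (a point): Centre of the floor of the round pocket in the jig's base: 51 mm across, 11 mm deep (floor 19 mm above the bench), 13 mm from the jig's origin towards the hinge. The flange fits in it with the stem standing up, its top then 60 mm above the bench.
- base_hole (a point): Mouth of the round vertical hole for the pin in the base, 30 mm above the bench: 11.5 mm across, through, 53 mm from the jig's origin on the thumb-tab side.
- leaf_hinge (a point): Middle of the leaf's hinge axis, 75 mm from the jig's origin at the far end, 36 mm above the bench; the axis is the jig's y.
- leaf_hole (a point): Centre of the 11.5 mm through hole for the pin on the leaf's outer (upper) face, 128 mm from the hinge axis. The leaf is a plate 12 mm thick, 96 mm wide, reaching 158 mm from the hinge axis (a 44 mm wide thumb tab goes on to 178 mm), with a 37 mm window that passes over the stem; shut, its outer face is 42 mm above the bench.
- leaf (a joint): Angle of the jig's steel leaf. 0 = fully shut on the base, pi/2 = upright, 2.05 = stop, leaning back away from the robot. It starts open, leaning back, held by friction; tipped well past upright it sinks by itself on to the spring plungers and rests 0.05 to 0.065 rad open. Pressing it fully shut from there takes about 8 N at the pin hole; let go, it springs up again.
- pin_knob (a point): Centre of the round knob (24 mm across, 23 mm tall; grip it here) of the shouldered steel locating pin, 80 g, 76 mm long, standing loosely in either hole of the pin block; z points up along it. Underside of its 22 mm shoulder: 25.5 mm below this point; tapered tip of its 10 mm shank: 64.5 mm below. Pin home in the shut jig: this point is 67.5 mm above the bench.
- pin_tip (a point): End of that pin's shank, on its axis.
- block: Dark steel pin block, fixed, 116 x 50 x 44 mm, with two 11.5 mm holes 72 mm apart along its x axis. Origin: centre of the underside. Between it and the jig stands a fixed toggle clamp holding a torch body, up to 135 mm tall: carry things over it. A power driver hangs on a cord some 15 to 25 cm beyond the block: keep clear of it.
- t_pin: T-handled pin of another jig in the block's other hole: a 10 mm shank, a 16 mm hub and a 40 mm crossbar, top 66 mm above the bench. Not to be used. Origin: the tip of its shank.
- lamp_tube: Short black tube lying on its side on the bench, 42 x 25 x 25 mm; bystander. Origin: centre of its underside.
- hex_key: Bent hex key lying flat, 79 mm long, 7 mm thick; bystander. Origin: centre of the underside.
There are look-alikes about, which are no part of the job. Of the things like the part that bears stem_mid, leave any that is purple; of the rest the larger one is meant.

How it is judged:
By the outcome, as a careful person would: the job done as asked, in the order asked, and still so for the second after the job is handed in, while the arm keeps its last pose, push and grip.
It also fails if it takes over 66 s, if anything falls off the work surface, if the arm or the gripper's body presses on something with over 40 N, if the wrist force passes 120 N, or if a joint passes its speed limit or range.

## Working session

There is one attempt and no reset: what is moved stays moved. The work goes in short steps, Python scripts to look and compute and a shell command to move; the robot and the scene stay as the last step left them, time stands still between calls to the robot, and variables do not carry over. Pictures are saved under pics/ and viewed, at most 10 in all, crops included, and the job is handed in when it is done.

```bash
mkdir -p pics; ls; cat > h.py <<'E'
import numpy as np, cv2
from rig import robot, cams
def grab(n):
    c=cams.camera(n); np.savez('%s.npz'%n,**c); return c
def K(c):
    h,w=c['color'].shape[:2]; f=h/2/np.tan(np.radians(c['fov_y'])/2); return f,float(c['cx']),float(c['cy'])
def cloud(c):
    f,cx,cy=K(c); d=c['depth']; v,u=np.mgrid[:d.shape[0],:d.shape[1]]
    P=np.stack([(u-cx)/f*d,(v-cy)/f*d,d],-1); V=np.array(c['view']); 
    W=(P-V[:3,3])@V[:3,:3]; W[d==0]=np.nan; return W
def proj(c,p):
    f,cx,cy=K(c); V=np.array(c['view']); q=np.atleast_2d(p)@V[:3,:3].T+V[:3,3]
    return np.c_[q[:,0]/q[:,2]*f+cx,q[:,1]/q[:,2]*f+cy]
E
python3 - <<'E'
from h import *
for n in ['scene','side','wrist']:
    c=grab(n); 
    cv2.imwrite(f'pics/{n}0.png',c['color']); V=np.array(c['view']); print(n,c['fov_y'],-V[:3,:3].T@V[:3,3],V[2,:3])
a=np.vstack([cv2.imread('pics/scene0.png'),cv2.imread('pics/side0.png')])
cv2.imwrite('pics/both0.png',cv2.resize(a,(400,600),interpolation=cv2.INTER_AREA))
print(robot.get_obs())
E
```

```text
pics
scene 49.72222393806447 [-0.03636327 -0.46446337  1.00420689] [ 0.4984      0.38837677 -0.77508769]
side 48.73794576480155 [0.18583547 1.20902131 0.81132208] [ 0.24272161 -0.82823198 -0.50509208]
wrist 58.44210384153042 [0.15715726 0.60869262 0.38425668] [ 0.24348351 -0.09496147 -0.9652451 ]
{'time': 0.15, 'q': array([ 1.02649789e+00,  5.28217881e-01,  1.43360627e+00,  1.03721632e-05,
        1.18137636e+00, -1.78501555e-01]), 'joint_velocities': array([-0.00038976, -0.0014335 , -0.00440627, -0.00033442, -0.00019919,
        0.00171873]), 'joint_torque': array([ 4.98777699e-04, -4.40431237e+01, -1.76843727e+01,  6.33408409e-02,
        5.52678038e-02, -1.34451416e-04]), 'position': array([0.22325333, 0.58320474, 0.23881829]), 'tool_rot': array([ 1.81882312e-01,  9.83319978e-01, -7.50302529e-04, -2.88743319e-04]), 'ft_force': array([-0.87902975,  0.50549535, -0.51163805]), 'moment': array([-0.0239765 ,  0.03099056,  0.02409665]), 'grip_force': 0.0, 'grip_width': 0.08717654606518502}
```

View pics/scene0.png

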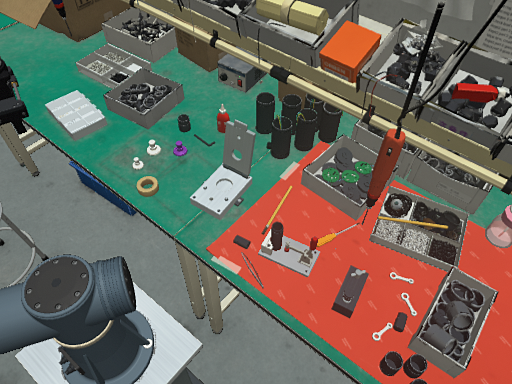

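View pics/side0.png

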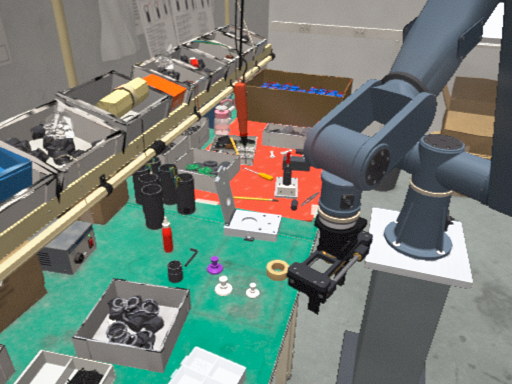

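Scene picture: larger white stem near (153,147), smaller white (138,162), purple (179,148); jig (220,190) with leaf leaning back at (238,150); clamp (290,250); pin block (349,290). Now measure.

```bash
python3 - <<'E'
from h import *
S=dict(np.load('scene.npz')); D=dict(np.load('side.npz'))
WS=cloud(S); WD=cloud(D)
def blobs(c,W,n):
    b=c['color'].astype(int); m=(b.min(2)>170)&(b.max(2)-b.min(2)<30)&(W[...,2]>0.008)&(W[...,2]<0.06)&(W[...,0]>.2)
    k,l,s,ce=cv2.connectedComponentsWithStats(m.astype(np.uint8))
    for i in range(1,k):
        if 15<s[i,4]<3000:
            p=W[l==i]; print(n,ce[i].round(),s[i,4],'xyz med',np.median(p,0).round(4),'min',p.min(0).round(3),'max',p.max(0).round(3))
blobs(S,WS,'scene'); blobs(D,WD,'side')
# jig top plane
for n,c,W,box in [('scene',S,WS,(170,120,270,225)),('side',D,WD,(210,160,300,245))]:
    x0,y0,x1,y1=box; w=W[y0:y1,x0:x1].reshape(-1,3); t=w[(abs(w[:,2]-.03)<.006)]
    r=cv2.minAreaRect((t[:,:2]*1000).astype(np.float32)); print(n,'jigtop',len(t),r,np.median(t,0))
    t=w[w[:,2]>.06]; print(n,'leaf',len(t),t.min(0).round(3),t.max(0).round(3))
for n,c,W in [('scene',S,WS),('side',D,WD)]:
    uv=proj(c,[0.5,-0.3,0]); print(uv)
w=WS[255:325,320:385].reshape(-1,3); t=w[abs(w[:,2]-.044)<.006]; print('block',cv2.minAreaRect((t[:,:2]*1000).astype(np.float32)),len(t))
t=w[w[:,2]>.053]; print(np.c_[t].round(3))
a=cv2.resize(S['color'][230:330,220:400],None,fx=4.4,fy=4.4,interpolation=cv2.INTER_CUBIC); cv2.imwrite('pics/crop1.png',a)
E
```

```text
scene [ 74. 111.] 1347 xyz med [0.4396 0.7342 0.0374] min [0.369 0.632 0.031] max [0.514 0.846 0.044]
scene [151. 142.] 21 xyz med [0.5078 0.4094 0.0421] min [0.499 0.402 0.039] max [0.515 0.418 0.046]
scene [153. 149.] 55 xyz med [0.5027 0.4054 0.0107] min [0.486 0.388 0.008] max [0.526 0.427 0.027]
scene [220. 189.] 1340 xyz med [0.5094 0.1111 0.0304] min [0.43  0.049 0.015] max [0.607 0.175 0.037]
scene [267. 240.] 90 xyz med [ 0.448  -0.1174  0.0499] min [ 0.433 -0.14   0.045] max [ 0.485 -0.102  0.055]
scene [289. 258.] 548 xyz med [ 0.4589 -0.1871  0.0155] min [ 0.422 -0.254  0.01 ] max [ 0.523 -0.111  0.022]
side [250. 148.] 36 xyz med [ 0.7019 -0.4253  0.0281] min [ 0.681 -0.475  0.016] max [ 0.72  -0.401  0.036]
side [240. 148.] 21 xyz med [ 0.7484 -0.4203  0.0256] min [ 0.728 -0.459  0.016] max [ 0.765 -0.401  0.031]
side [250. 155.] 16 xyz med [ 0.6814 -0.362   0.0262] min [ 0.674 -0.394  0.018] max [ 0.699 -0.339  0.033]
side [286. 186.] 192 xyz med [ 0.4735 -0.1297  0.0163] min [ 0.423 -0.249  0.012] max [ 0.526 -0.093  0.058]
side [255. 222.] 916 xyz med [0.5106 0.1151 
[... 5163 characters left out ...]
67]
 [ 0.436 -0.369  0.067]
 [ 0.434 -0.372  0.075]
 [ 0.435 -0.374  0.076]
 [ 0.435 -0.376  0.079]
 [ 0.437 -0.378  0.078]
 [ 0.437 -0.38   0.081]
 [ 0.442 -0.381  0.075]
 [ 0.441 -0.383  0.079]
 [ 0.434 -0.368  0.064]
 [ 0.434 -0.37   0.067]
 [ 0.434 -0.373  0.07 ]
 [ 0.434 -0.375  0.073]
 [ 0.435 -0.377  0.075]
 [ 0.436 -0.379  0.076]
 [ 0.438 -0.38   0.074]
 [ 0.441 -0.382  0.072]
 [ 0.446 -0.383  0.065]
 [ 0.433 -0.374  0.068]
 [ 0.434 -0.376  0.07 ]
 [ 0.436 -0.377  0.069]
 [ 0.437 -0.379  0.07 ]
 [ 0.441 -0.381  0.064]
 [ 0.442 -0.383  0.065]
 [ 0.434 -0.374  0.061]
 [ 0.436 -0.376  0.06 ]
 [ 0.436 -0.378  0.064]
 [ 0.437 -0.38   0.064]
 [ 0.442 -0.382  0.058]
 [ 0.439 -0.379  0.054]]
```

View pics/crop1.png

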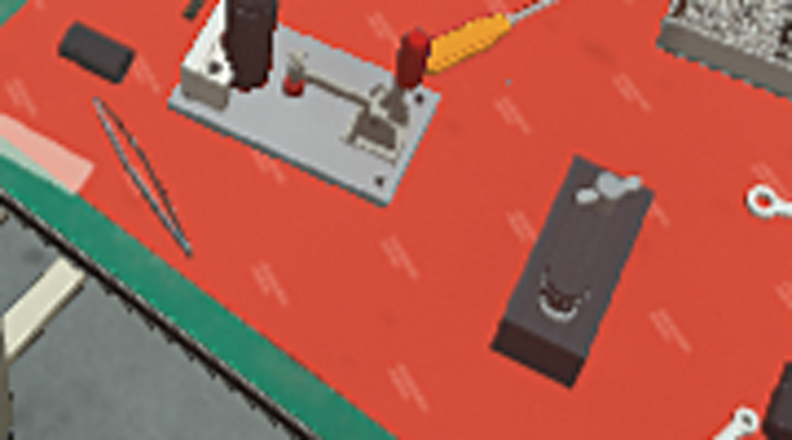

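Crop: the knobbed pin is in the near hole (560,295); the T-pin in the far one (610,188). Moving above the stem while measuring the jig.

```bash
python3 -m pendant '[{"jaw":0.6,"linear":[-3.27,-0.59,0.6],"twist":0},{"jaw":0.6,"linear":[-3.27,-0.59,0.6],"twist":0},{"jaw":0.6,"linear":[-3.27,-0.59,0.6],"twist":0},{"jaw":0.6,"linear":[-3.27,-0.59,0.6],"twist":0},{"jaw":0.6,"linear":[-3.27,-0.59,0.6],"twist":0},{"jaw":0.6,"linear":[-3.27,-0.59,0.6],"twist":0},{"jaw":0.6,"linear":[-3.27,-0.59,0.6],"twist":0},{"jaw":0.6,"linear":[-3.27,-0.59,0.6],"twist":0},{"jaw":0.6,"linear":[-3.27,-0.59,0.6],"twist":0},{"jaw":0.6,"linear":[-3.27,-0.59,0.6],"twist":0},{"jaw":0.6,"linear":[0,0,0],"twist":0}]' 20
cat >> h.py <<'E'
from scipy.spatial.transform import Rotation as Rn
def go(p,yaw=None):
    "shift in tool axes (cm), and turn (deg), to TCP p, tool-y direction yaw (deg, world, mod 180)"
    o=robot.get_obs(); R=Rn.from_quat(o['tool_rot']).as_matrix(); d=R.T@(np.array(p)-o['position'])*100
    y=np.degrees(np.arctan2(R[1,1],R[0,1]))
    print('t',round(o['time'],2),'at',o['position'].round(4),'tooly',round(y,2),'shift cm',d.round(2), 'force',o['ft_force'].round(1),'w',round(o['grip_width'],4))
    if yaw is not None: print('twist needed (tool z down => negative of world)',-(((yaw-y)+90)%180-90))
E
python3 - <<'E'
from h import *
for n in ['scene','side']:
    c=dict(np.load(n+'.npz')); W=cloud(c); b=c['color'].astype(int)
    g=(b.max(2)-b.min(2)<40)&(b.min(2)>90)&(abs(W[...,2]-.03)<.005)&(abs(W[...,0]-.52)<.12)&(abs(W[...,1]-.11)<.1)
    t=W[g]; print(n,cv2.minAreaRect((t[:,:2]*1000).astype(np.float32)),len(t))
    g=(W[...,2]>.06)&(W[...,2]<.25)&(W[...,0]>.57)&(W[...,0]<.72)&(W[...,1]>.03)&(W[...,1]<.2)&(b.max(2)-b.min(2)<40)&(b.min(2)>60)
    p=W[g]; m=p.mean(0); u,s,v=np.linalg.svd(p-m); print('leaf plane',len(p),m.round(4),v[2].round(4),'rms',s[2]/len(p)**.5, p.min(0),p.max(0))
    g=(W[...,2]>.05)&(W[...,0]>.6)&(W[...,0]<.85)&(W[...,1]>-.1)&(W[...,1]<.2)&(b.max(2)<70); p=W[g]; print('tubes',len(p),p.min(0).round(3),p.max(0).round(3))
c=grab('wrist'); cv2.imwrite('pics/w1.png',c['color']); W=cloud(c); b=c['color'].astype(int)
m=(b.min(2)>150)&(b.max(2)-b.min(2)<30)&(W[...,2]>0.036)&(W[...,2]<.05)&(abs(W[...,0]-.507)<.04)&(abs(W[...,1]-.411)<.04); t=W[m]
print('stem top',len(t),t.mean(0),cv2.minEnclosingCircle((t[:,:2]*1000).astype(np.float32)))
m=(W[...,2]>0.004)&(W[...,2]<.03)&(abs(W[...,0]-.507)<.04)&(abs(W[...,1]-.411)<.04); t=W[m]
print('flange',len(t),cv2.minEnclosingCircle((t[:,:2]*1000).astype(np.float32)))
o=robot.get_obs();go([0,0,0])
E
```

```text
time: 1.07
position: [0.5134, 0.4077, 0.178]
tool_rot: [0.184, 0.983, -0.001, 0.001]
ft_force: [-0.6, -0.1, -0.9]
grip_width: 0.0523
grip_force: 0.0
scene ((518.519775390625, 112.55805969238281), (171.8498992919922, 113.01200103759766), 6.379866123199463) 1336
leaf plane 1197 [0.6104 0.1195 0.1372] [-0.9714 -0.1204  0.2045] rms 0.0028231283994872643 [0.58719384 0.07307611 0.06000428] [0.6367281  0.17147539 0.21337985]
tubes 1619 [ 0.705 -0.07   0.05 ] [0.85  0.2   0.404]
side ((516.3162841796875, 113.61812591552734), (168.5298614501953, 118.13917541503906), 6.044387340545654) 881
leaf plane 588 [0.607  0.1374 0.1363] [-0.9777 -0.0632  0.2002] rms 0.003284057146314667 [0.58507574 0.07552681 0.06039689] [0.62954083 0.17642475 0.21297038]
tubes 948 [ 0.738 -0.097  0.05 ] [0.85  0.2   0.393]
stem top 486 [0.50658055 0.41163064 0.04116085] ((506.94427490234375, 411.5218505859375), 10.591205596923828)
flange 1356 ((506.6715393066406, 411.3053283691406), 23.53138542175293)
t 1.12 at [0.5105 0.4092 0.1783] tooly 68.77 shift cm [ 32.76 -56.62  17.89] force [-0.8  0.1 -0.2] w 0.052
```

```bash
python3 -m pendant '[{"jaw":0.6,"linear":[0,0,1.5],"twist":-6.85},{"jaw":0.6,"linear":[0,0,1.5],"twist":-6.85},{"jaw":0.6,"linear":[0,0,1.5],"twist":-6.85},{"jaw":0.6,"linear":[0,0,1.5],"twist":-6.85},{"jaw":0.6,"linear":[0,0,0],"twist":0},{"jaw":0.6,"linear":[0,0,0],"twist":0}]'; python3 -c "
from h import *
go([.5067,.4115,.033],96.2)"
```

```text
time: 1.62
position: [0.5062, 0.4118, 0.1188]
tool_rot: [-0.055, 0.998, -0.0, -0.001]
ft_force: [0.8, -0.4, -0.0]
grip_width: 0.0523
grip_force: 0.0
t 1.62 at [0.5062 0.4118 0.1188] tooly 96.32 shift cm [-0.07 -0.03  8.58] force [ 0.8 -0.4 -0. ] w 0.0523
twist needed (tool z down => negative of world) 0.12059660769524783
```

```bash
python3 -m pendant '[{"jaw":0.6,"linear":[-0.07,-0.03,3],"twist":0},{"jaw":0.6,"linear":[0,0,3],"twist":0},{"jaw":0.6,"linear":[0,0,1.8],"twist":0},{"jaw":0.6,"linear":[0,0,0.8],"twist":0},{"jaw":0.6,"linear":[0,0,0],"twist":0},{"jaw":0.1,"linear":[0,0,0],"twist":0},{"jaw":0.1,"linear":[0,0,0],"twist":0},{"jaw":0.1,"linear":[0,0,0],"twist":0},{"jaw":0.1,"linear":[0,0,0],"twist":0},{"jaw":0.1,"linear":[0,0,0],"twist":0},{"jaw":0.1,"linear":[0,0,0],"twist":0}]' 25; python3 -c "
from h import *
p=np.array([.5174,.113,0])+.013*np.array([np.cos(np.radians(6.2)),np.sin(np.radians(6.2)),0]);print(p)
go(p+[0,0,.16],96.2)"
```

```text
time: 2.53
position: [0.5088, 0.4115, 0.0343]
tool_rot: [-0.056, 0.998, 0.0, 0.0]
ft_force: [-0.0, 0.5, 0.8]
grip_width: 0.0203
grip_force: 2.5
[0.53032396 0.11440399 0.        ]
t 2.53 at [0.5088 0.4115 0.0343] tooly 96.43 shift cm [  1.18 -29.76 -12.59] force [-0.   0.5  0.8] w 0.0203
twist needed (tool z down => negative of world) 0.22916859027149883
```

```bash
python3 -m pendant '[{"jaw":0.1,"linear":[0,0,0],"twist":0},{"jaw":0.1,"linear":[0,0,-1],"twist":0},{"jaw":0.1,"linear":[0,0,-3],"twist":0},{"jaw":0.1,"linear":[0.2,-2,-3],"twist":0},{"jaw":0.1,"linear":[0.2,-3,-2.5],"twist":0},{"jaw":0.1,"linear":[0.2,-3,-1.5],"twist":0},{"jaw":0.1,"linear":[0.2,-3,-1.3],"twist":0},{"jaw":0.1,"linear":[0.2,-3.3,0],"twist":0},{"jaw":0.1,"linear":[0.2,-3.3,0],"twist":0},{"jaw":0.1,"linear":[0,-3.2,0],"twist":0},{"jaw":0.1,"linear":[0,0,0],"twist":0},{"jaw":0.1,"linear":[0,0,0],"twist":0}]' 25; python3 - <<'E'
from h import *
go([.5303,.1144,.16],96.2)
c=grab('wrist'); cv2.imwrite('pics/w2.png',c['color'])
W=cloud(c); b=c['color'].astype(int)
m=(abs(W[...,2]-.03)<.004)&(abs(W[...,0]-.53)<.12)&(abs(W[...,1]-.11)<.1)&(b.max(2)-b.min(2)<40); t=W[m]; print(len(t),cv2.minAreaRect((t[:,:2]*1000).astype(np.float32)))
m=(abs(W[...,2]-.019)<.004)&(np.hypot(W[...,0]-.53,W[...,1]-.1144)<.035); t=W[m]; print(len(t),t.mean(0) if len(t) else 0,cv2.minEnclosingCircle((t[:,:2]*1000).astype(np.float32)) if len(t) else 0)
E
```

```text
time: 3.53
position: [0.5202, 0.2017, 0.1572]
tool_rot: [-0.054, 0.999, 0.0, 0.0]
ft_force: [0.2, -0.7, -1.0]
grip_width: 0.0189
grip_force: 24.4
t 3.53 at [0.5202 0.2017 0.1572] tooly 96.23 shift cm [-0.05 -8.79 -0.28] force [ 0.2 -0.7 -1. ] w 0.0189
twist needed (tool z down => negative of world) 0.034663433349578554
19807 ((508.9872741699219, 111.10946655273438), (150.26492309570312, 110.67886352539062), 6.173081398010254)
2626 [0.53261129 0.11205499 0.0194848 ] ((532.2615356445312, 112.92205810546875), 25.447813034057617)
```

View pics/w2.png

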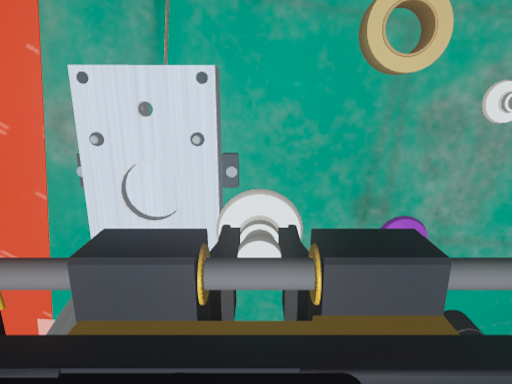

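Wrist picture: stem held level at (260,225), pocket at (155,190), base hole (145,109), plunger holes (97,139),(197,139).

```bash
cat >> h.py <<'E'
def ray(c,u,v,z):
    f,cx,cy=K(c); V=np.array(c['view']); d=V[:3,:3].T@np.array([(u-cx)/f,(v-cy)/f,1]); o=-V[:3,:3].T@V[:3,3]
    return o+d*(z-o[2])/d[2]
E
python3 - <<'E'
from h import *
c=dict(np.load('wrist.npz')); W=cloud(c); b=c['color'].astype(int)
print('hole',ray(c,145,109,.03)); 
for u,v in [(97,139),(197,139)]: print(ray(c,u,v,.03))
m=(W[...,2]>.115)&(W[...,2]<.17)&(b.min(2)>120)&(b.max(2)-b.min(2)<30)
m[:180]=0;m[270:]=0;m[:,:200]=0;m[:,320:]=0
t=W[m]; print(len(t),np.percentile(t,[1,50,99],axis=0).round(4))
for lo in np.arange(.115,.17,.006):
    q=t[(t[:,2]>=lo)&(t[:,2]<lo+.006)]
    if len(q)>5: print(round(lo,3),len(q),q.min(0).round(4),q.max(0).round(4),q.mean(0).round(4))
# rim contour: project circle model at flange-bottom rim and fit
E
```

```text
hole [0.46623526 0.10723034 0.03      ]
[0.49349158 0.07008972 0.03      ]
[0.48483503 0.14858314 0.03      ]
3748 [[0.4955 0.179  0.1259]
 [0.5084 0.1999 0.1333]
 [0.5185 0.2231 0.1653]]
0.121 143 [0.4947 0.1777 0.1248] [0.5255 0.2253 0.127 ] [0.5037 0.1961 0.1263]
0.127 1632 [0.4947 0.1782 0.127 ] [0.5232 0.2248 0.133 ] [0.5043 0.2003 0.1307]
0.133 692 [0.5005 0.1849 0.133 ] [0.5153 0.2169 0.139 ] [0.508  0.2002 0.1347]
0.139 396 [0.5074 0.182  0.139 ] [0.5188 0.2185 0.145 ] [0.5112 0.2003 0.1431]
0.145 111 [0.5092 0.1821 0.145 ] [0.5154 0.2105 0.1508] [0.5116 0.2005 0.1472]
0.151 9 [0.5076 0.1821 0.1515] [0.5116 0.2185 0.1568] [0.5104 0.191  0.1549]
0.157 157 [0.5074 0.182  0.157 ] [0.5158 0.2185 0.163 ] [0.5098 0.1991 0.1608]
0.163 607 [0.5076 0.1806 0.163 ] [0.5168 0.2106 0.1677] [0.5124 0.2006 0.1643]
```

```bash
python3 -m pendant '[{"jaw":0.1,"linear":[-0.37,-2.5,0],"twist":0},{"jaw":0.1,"linear":[0,-2.5,0],"twist":0},{"jaw":0.1,"linear":[0,-2.5,0],"twist":0},{"jaw":0.1,"linear":[0,-1.4,0],"twist":0},{"jaw":0.1,"linear":[0,0,2.5],"twist":0},{"jaw":0.1,"linear":[0,0,2.5],"twist":0},{"jaw":0.1,"linear":[0,0,2],"twist":0},{"jaw":0.1,"linear":[0,0,0.9],"twist":0},{"jaw":0.1,"linear":[0,0,0],"twist":0},{"jaw":0.1,"linear":[0,0,0],"twist":0},{"jaw":0.1,"linear":[0,0,0],"twist":0}]' 25; python3 - <<'E'
from h import *
go([.5335,.1137,.0535],96.2)
c=grab('wrist'); cv2.imwrite('pics/w3.png',c['color'][40:300]); print('hole pred',proj(c,[.4662,.1072,.03]))
W=cloud(c); b=c['color'].astype(int)
m=(W[...,2]>.035)&(W[...,2]<.06)&(b.min(2)>120)&(b.max(2)-b.min(2)<30)&(abs(W[...,0]-.53)<.035)&(abs(W[...,1]-.114)<.035); t=W[m]; print(len(t),t.min(0),t.max(0))
E
```

```text
time: 4.5
position: [0.5345, 0.116, 0.0785]
tool_rot: [-0.057, 0.998, -0.0, 0.001]
ft_force: [0.6, -0.4, -0.0]
grip_width: 0.0195
grip_force: 24.4
t 4.5 at [0.5345 0.116  0.0785] tooly 96.51 shift cm [ 0.13 -0.22  2.5 ] force [ 0.6 -0.4 -0. ] w 0.0195
twist needed (tool z down => negative of world) 0.30619979274925413
hole pred [[257.41404771 103.64517604]]
2489 [0.50872118 0.09191496 0.04567155] [0.54022849 0.13933456 0.05990229]
```

View pics/w3.png

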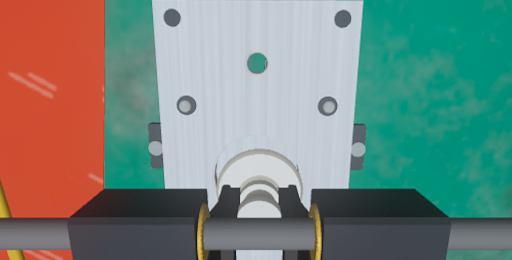

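Wrist: base hole at (257,103 full frame), as predicted; stem about 1.5 mm off the pocket axis; correct and lower.

```bash
python3 -m pendant '[{"jaw":0.1,"linear":[0.1,-0.11,0.4],"twist":0},{"jaw":0.1,"linear":[0,0,0.6],"twist":0},{"jaw":0.1,"linear":[0,0,0.5],"twist":0},{"jaw":0.1,"linear":[0,0,0.4],"twist":0},{"jaw":0.1,"linear":[0,0,0.3],"twist":0},{"jaw":0.1,"linear":[0,0,0.2],"twist":0},{"jaw":0.1,"linear":[0,0,0],"twist":0},{"jaw":0.1,"linear":[0,0,0],"twist":0},{"jaw":0.1,"linear":[0,0,0],"twist":0}]' 25; python3 - <<'E'
from h import *
go([.5335,.1137,.0535],96.2)
E
```

```text
time: 5.3
position: [0.5328, 0.1141, 0.0535]
tool_rot: [-0.056, 0.998, -0.0, 0.0]
ft_force: [0.4, 0.4, 0.6]
grip_width: 0.0191
grip_force: 24.4
t 5.3 at [0.5328 0.1141 0.0535] tooly 96.44 shift cm [-0.07 -0.05 -0.  ] force [0.4 0.4 0.6] w 0.0191
twist needed (tool z down => negative of world) 0.2397077866860542
```

```bash
python3 -m pendant '[{"jaw":0.1,"linear":[0,0,0.1],"twist":0},{"jaw":0.4,"linear":[0,0,0],"twist":0},{"jaw":0.4,"linear":[0,0,0],"twist":0},{"jaw":0.4,"linear":[0,0,0],"twist":0},{"jaw":0.4,"linear":[0,0,-2],"twist":0},{"jaw":0.4,"linear":[0,0,-4],"twist":0},{"jaw":0.2,"linear":[0,0,-4],"twist":0},{"jaw":0,"linear":[0,0,-4],"twist":0},{"jaw":0,"linear":[0,0,-4],"twist":0},{"jaw":0,"linear":[0,0,-4],"twist":0},{"jaw":0,"linear":[0,0,0],"twist":0},{"jaw":0,"linear":[0,0,0],"twist":0}]' 25; python3 - <<'E'
from h import *
go([.5335,.1137,.0535],96.2)
for n in ['wrist','side','scene']:
    c=grab(n); W=cloud(c); b=c['color'].astype(int)
    cv2.imwrite(f'pics/{n}4.png',c['color'])
    m=(W[...,2]>.054)&(W[...,2]<.07)&(b.min(2)>120)&(b.max(2)-b.min(2)<30)&(abs(W[...,0]-.53)<.03)&(abs(W[...,1]-.114)<.03); t=W[m]; print(n,len(t))
    if len(t): print(t.mean(0),cv2.minEnclosingCircle((t[:,:2]*1000).astype(np.float32)))
    m=(W[...,2]>.19)&(W[...,2]<.23)&(W[...,0]>.57)&(W[...,0]<.68)&(W[...,1]>.03)&(W[...,1]<.2)&(b.max(2)-b.min(2)<40); t=W[m]
    if len(t): print('leaf top',len(t),np.percentile(t,[2,50,98],axis=0).round(4))
E
```

```text
time: 6.3
position: [0.5342, 0.1141, 0.2753]
tool_rot: [-0.056, 0.998, -0.0, 0.003]
ft_force: [0.1, -0.5, -0.4]
grip_width: 0.0038
grip_force: 0.0
t 6.3 at [0.5342 0.1141 0.2753] tooly 96.45 shift cm [ 2.200e-01 -2.000e-02  2.218e+01] force [ 0.1 -0.5 -0.4] w 0.0038
twist needed (tool z down => negative of world) 0.24621401014071864
wrist 312
[0.53041668 0.1135689  0.06009722] ((530.9843139648438, 113.61299896240234), 10.534425735473633)
leaf top 122 [[0.6178 0.1199 0.1905]
 [0.6194 0.1234 0.1958]
 [0.6211 0.1268 0.2015]]
side 24
[0.52871726 0.1186206  0.05924343] ((526.0074462890625, 118.2765121459961), 11.632468223571777)
leaf top 70 [[0.613  0.0874 0.1903]
 [0.6206 0.1388 0.1979]
 [0.6274 0.172  0.2117]]
scene 35
[0.53136748 0.11385046 0.06031695] ((532.6851806640625, 113.38542938232422), 11.105021476745605)
leaf top 90 [[0.6148 0.0784 0.1901]
 [0.6239 0.1086 0.1931]
 [0.6337 0.17   0.2128]]
```

```bash
python3 - <<'E'
from h import *
for n in ['scene','side']:
    c=dict(np.load(n+'.npz')); W=cloud(c).reshape(-1,3)
    for y in np.arange(-.02,.28,.04):
        print(n,round(y,2),[ (round(x,2),round(float(np.max(q[:,2])),3)) for x in np.arange(.64,.84,.03) if len(q:=W[(abs(W[:,0]-x-.015)<.015)&(abs(W[:,1]-y-.02)<.02)])>3])
E
```

```text
scene -0.02 [(np.float64(0.64), 0.007), (np.float64(0.67), 0.006), (np.float64(0.7), 0.008), (np.float64(0.73), 0.006), (np.float64(0.76), 0.006), (np.float64(0.79), 0.264), (np.float64(0.82), 0.39)]
scene 0.02 [(np.float64(0.64), 0.007), (np.float64(0.67), 0.005), (np.float64(0.7), 0.006), (np.float64(0.73), 0.135), (np.float64(0.76), 0.139), (np.float64(0.79), 0.393), (np.float64(0.82), 0.405)]
scene 0.06 [(np.float64(0.64), 0.007), (np.float64(0.67), 0.006), (np.float64(0.7), 0.005), (np.float64(0.73), 0.134), (np.float64(0.76), 0.141), (np.float64(0.79), 0.39), (np.float64(0.82), 0.396)]
scene 0.1 [(np.float64(0.64), 0.003), (np.float64(0.67), 0.006), (np.float64(0.7), 0.006), (np.float64(0.73), 0.134), (np.float64(0.76), 0.145), (np.float64(0.79), 0.391), (np.float64(0.82), 0.397)]
scene 0.14 [(np.float64(0.64), 0.001), (np.float64(0.67), 0.002), (np.float64(0.7), 0.003), (np.float64(0.73), 0.005), (np.float64(0.76), 0.006), (np.float64(0.79), 0.399), (np.float64(0.82), 0.397)]
scene 0.18 [(np.float64(0.64), 0.001), (np.float64(0.67), 0.006), (np.float64(0.76), 0.005), (np.float
[... 1170 characters left out ...]
p.float64(0.73), 0.004), (np.float64(0.76), 0.004), (np.float64(0.79), 0.393), (np.float64(0.82), 0.395)]
side 0.18 [(np.float64(0.64), 0.004), (np.float64(0.67), 0.003), (np.float64(0.7), 0.004), (np.float64(0.73), 0.004), (np.float64(0.76), 0.003), (np.float64(0.79), 0.393), (np.float64(0.82), 0.395)]
side 0.22 [(np.float64(0.64), 0.004), (np.float64(0.67), 0.004), (np.float64(0.7), 0.005), (np.float64(0.73), 0.003), (np.float64(0.76), 0.004), (np.float64(0.79), 0.393), (np.float64(0.82), 0.395)]
side 0.26 [(np.float64(0.64), 0.01), (np.float64(0.67), 0.003), (np.float64(0.7), 0.11), (np.float64(0.73), 0.004), (np.float64(0.76), 0.005), (np.float64(0.79), 0.394), (np.float64(0.82), 0.404)]
```

View pics/side4.png

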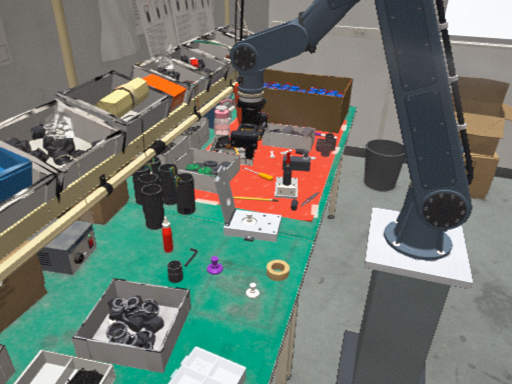

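Side view: stem seated in the pocket, leaf still leaning back (225,190). Going behind the leaf.

```bash
python3 -m pendant '[{"jaw":0,"linear":[-3.5,0,0],"twist":0},{"jaw":0,"linear":[-3.5,0,0],"twist":0},{"jaw":0,"linear":[-3.5,0,0],"twist":0},{"jaw":0,"linear":[-2.5,0.1,0],"twist":0},{"jaw":0,"linear":[0,0,0],"twist":0},{"jaw":0,"linear":[0,0,3],"twist":0},{"jaw":0,"linear":[0,0,3],"twist":0},{"jaw":0,"linear":[0,0,2.5],"twist":0},{"jaw":0,"linear":[0,0,0],"twist":0},{"jaw":0,"linear":[0,0,0],"twist":0}]' 25; python3 -m pendant '[{"jaw":0,"linear":[1,0,0],"twist":0},{"jaw":0,"linear":[1,0,0],"twist":0},{"jaw":0,"linear":[1,0,0],"twist":0},{"jaw":0,"linear":[1,0,0],"twist":0},{"jaw":0,"linear":[1,0,0],"twist":0},{"jaw":0,"linear":[1,0,0],"twist":0},{"jaw":0,"linear":[1,0,0],"twist":0},{"jaw":0,"linear":[1,0,0],"twist":0}]'
```

```text
time: 7.28
position: [0.6593, 0.1296, 0.1843]
tool_rot: [-0.056, 0.998, 0.0, -0.004]
ft_force: [0.8, 1.2, 1.1]
grip_width: 0.0002
grip_force: 0.0
time: 7.95
position: [0.5836, 0.1207, 0.1899]
tool_rot: [-0.056, 0.998, -0.0, 0.003]
ft_force: [0.4, -0.4, -0.6]
grip_width: 0.0006
grip_force: 0.5
```

```bash
python3 -m pendant '[{"jaw":0,"linear":[1.2,0,0],"twist":0},{"jaw":0,"linear":[1.2,0,0],"twist":0},{"jaw":0,"linear":[1.2,0,0],"twist":0},{"jaw":0,"linear":[1.2,0,0],"twist":0},{"jaw":0,"linear":[1.2,0,0],"twist":0},{"jaw":0,"linear":[1.2,0,0],"twist":0},{"jaw":0,"linear":[1.2,0,0],"twist":0},{"jaw":0,"linear":[1.2,0,0],"twist":0},{"jaw":0,"linear":[1.2,0,0],"twist":0},{"jaw":0,"linear":[1.2,0,0],"twist":0},{"jaw":0,"linear":[1.2,0,0],"twist":0}]'; python3 - <<'E'
from h import *
for n in ['scene','side']:
    c=grab(n);cv2.imwrite(f'pics/{n}5.png',c['color']); W=cloud(c); b=c['color'].astype(int)
    j=(W[...,:2]-[.5189,.113])@np.array([[.994,-.11],[.11,.994]]); m=(abs(j[...,1])<.045)&(j[...,0]<.075)&(j[...,0]>-.12)&(W[...,2]>.035)&(W[...,2]<.25)&(b.max(2)-b.min(2)<40)&(b.min(2)>80)
    z=W[...,2][m]; x=j[...,0][m]
    for a in np.arange(-.12,.075,.02):
        q=z[(x>=a)&(x<a+.02)]
        if len(q)>4: print(n,round(a,2),len(q),np.percentile(q,[5,50,95]).round(3))
go([.53,.1,.1])
E
```

```text
time: 8.87
position: [0.4518, 0.1058, 0.1894]
tool_rot: [-0.056, 0.998, -0.0, 0.002]
ft_force: [-0.0, -0.2, -0.1]
grip_width: 0.0002
grip_force: 0.0
scene -0.06 72 [0.136 0.146 0.155]
scene -0.04 60 [0.036 0.142 0.148]
scene -0.02 37 [0.115 0.122 0.13 ]
scene 0.0 57 [0.037 0.058 0.112]
scene 0.02 18 [0.073 0.088 0.096]
scene 0.04 46 [0.061 0.069 0.074]
scene 0.06 26 [0.046 0.053 0.059]
side -0.1 8 [0.175 0.18  0.195]
side -0.08 8 [0.148 0.15  0.166]
side -0.06 64 [0.137 0.141 0.148]
side -0.04 75 [0.038 0.131 0.139]
side -0.02 67 [0.107 0.114 0.122]
side 0.0 103 [0.038 0.092 0.104]
side 0.02 72 [0.065 0.076 0.087]
side 0.04 64 [0.055 0.063 0.071]
side 0.06 49 [0.042 0.048 0.055]
t 8.97 at [0.4499 0.1059 0.189 ] tooly 96.44 shift cm [-7.89 -1.49  8.9 ] force [-0.9  1.2 -0.8] w 0.0007
```

```bash
python3 -m pendant '[{"jaw":0,"linear":[0,0,-3],"twist":0},{"jaw":0.3,"linear":[0,-1,-3],"twist":0},{"jaw":0.6,"linear":[0.5,-3.9,0],"twist":0},{"jaw":0.6,"linear":[0.5,-3.9,0],"twist":0},{"jaw":0.6,"linear":[0.5,-3.9,0],"twist":0},{"jaw":0.6,"linear":[0.5,-3.9,0],"twist":0},{"jaw":0.6,"linear":[0.5,-3.9,0],"twist":0},{"jaw":0.6,"linear":[0.5,-3.9,0],"twist":0},{"jaw":0.6,"linear":[0.5,-3.9,0],"twist":0},{"jaw":0.6,"linear":[0.5,-3.9,0],"twist":0},{"jaw":0.6,"linear":[0.5,-3.9,0],"twist":0},{"jaw":0.6,"linear":[0.5,-3.9,0],"twist":0}]'; python3 -m pendant '[{"jaw":0.6,"linear":[0.5,-3,1.0],"twist":0},{"jaw":0.6,"linear":[0,0,2],"twist":0},{"jaw":0.6,"linear":[0,0,2],"twist":0},{"jaw":0.6,"linear":[0,0,2],"twist":0},{"jaw":0.6,"linear":[0,0,0],"twist":0},{"jaw":0.6,"linear":[0,0,0],"twist":0}]'; python3 - <<'E'
from h import *
go([.4452,-.3715,.07])
c=grab('scene'); W=cloud(c); b=c['color'].astype(int)
m=(b[...,2]>150)&(b[...,1]<110)&(b[...,0]<70)&(W[...,2]>.09)&(W[...,1]>-.7)&(W[...,1]<0)&(W[...,0]>.4); t=W[m]; print('driver',len(t),np.percentile(t,[2,50,98],axis=0).round(3))
j=(W[...,:2]-[.5189,.113])@np.array([[.994,-.11],[.11,.994]]); m=(abs(j[...,1])<.045)&(j[...,0]<.065)&(j[...,0]>-.10)&(W[...,2]>.037)&(W[...,2]<.057)&(b.min(2)>80)
p=np.polyfit(.075-j[...,0][m],W[...,2][m]-.042,1); print('leaf',m.sum(),p)
c=grab('wrist'); cv2.imwrite('pics/w6.png',c['color']); W=cloud(c)
m=(W[...,2]>.074)&(W[...,2]<.09)&(abs(W[...,0]-.445)<.03)&(abs(W[...,1]+.3715)<.03); t=W[m]; print('knob',len(t),t.mean(0),cv2.minEnclosingCircle((t[:,:2]*1000).astype(np.float32)))
E
```

```text
time: 9.97
position: [0.447, -0.3004, 0.2491]
tool_rot: [-0.056, 0.998, -0.001, 0.001]
ft_force: [1.2, -0.0, 0.4]
grip_width: 0.0522
grip_force: 0.0
time: 10.47
position: [0.445, -0.328, 0.1777]
tool_rot: [-0.056, 0.998, 0.0, -0.0]
ft_force: [-0.2, -0.1, 0.7]
grip_width: 0.0526
grip_force: 0.0
t 10.47 at [ 0.445  -0.328   0.1777] tooly 96.43 shift cm [ 0.47 -4.32 10.77] force [-0.2 -0.1  0.7] w 0.0526
driver 498 [[ 0.425 -0.405  0.132]
 [ 0.905 -0.335  0.399]
 [ 0.95  -0.053  0.407]]
leaf 1149 [0.03296755 0.00177843]
knob 845 [ 0.44293181 -0.37166375  0.08092469] ((443.90081787109375, -372.1292419433594), 12.116877555847168)
```

View pics/w6.png

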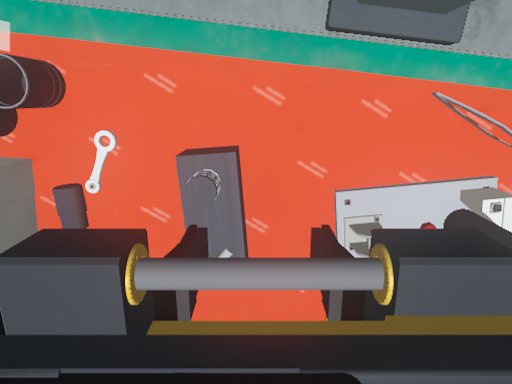

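Wrist: knob at (203,183), T-pin behind at (225,255). Descend on the knob.

```bash
python3 -m pendant '[{"jaw":0.6,"linear":[0.57,-2.2,0],"twist":0},{"jaw":0.6,"linear":[0,-2.16,0],"twist":0},{"jaw":0.6,"linear":[0,0,3],"twist":0},{"jaw":0.6,"linear":[0,0,3],"twist":0},{"jaw":0.6,"linear":[0,0,2.5],"twist":0},{"jaw":0.6,"linear":[0,0,1.6],"twist":0},{"jaw":0.6,"linear":[0,0,0.7],"twist":0},{"jaw":0.6,"linear":[0,0,0],"twist":0},{"jaw":0.6,"linear":[0,0,0],"twist":0}]'; python3 -c "
from h import *
go([.444,-.372,.070])"
```

```text
time: 11.32
position: [0.4449, -0.3723, 0.0708]
tool_rot: [-0.056, 0.998, -0.001, 0.001]
ft_force: [0.4, 0.2, -0.0]
grip_width: 0.052
grip_force: 0.0
t 11.32 at [ 0.4449 -0.3723  0.0708] tooly 96.46 shift cm [0.08 0.04 0.08] force [ 0.4  0.2 -0. ] w 0.052
```

```bash
python3 -m pendant '[{"jaw":0.15,"linear":[0.05,0,0],"twist":0},{"jaw":0.15,"linear":[0,0,0],"twist":0},{"jaw":0.15,"linear":[0,0,0],"twist":0},{"jaw":0.15,"linear":[0,0,0],"twist":0},{"jaw":0.15,"linear":[0,0,0],"twist":0},{"jaw":0.15,"linear":[0,0,0],"twist":0},{"jaw":0.15,"linear":[0,0,-1.5],"twist":0},{"jaw":0.15,"linear":[0,0,-2.5],"twist":0},{"jaw":0.15,"linear":[0,0,-2.5],"twist":0},{"jaw":0.15,"linear":[0,0,-4],"twist":0},{"jaw":0.15,"linear":[0,0,-4],"twist":0},{"jaw":0.15,"linear":[0,0,-4],"twist":0}]' 40; python3 - <<'E'
from h import *
print(robot.get_obs()['grip_force'])
go([.4662,.1072,.25],96.3)
c=grab('scene'); W=cloud(c); b=c['color'].astype(int); o=robot.get_obs()['position']
j=(W[...,:2]-[.5189,.113])@np.array([[.994,-.11],[.11,.994]]); m=(abs(j[...,1])<.045)&(j[...,0]<.065)&(j[...,0]>-.08)&(W[...,2]>.037)&(W[...,2]<.057)&(b.min(2)>80)
p=np.polyfit(.075-j[...,0][m],W[...,2][m]-.042,1); print('leaf',m.sum(),p)
print(proj(c,o))
cv2.imwrite('pics/s7.png',cv2.resize(c['color'][100:330,130:430],None,fx=2.6,fy=2.6,interpolation=cv2.INTER_CUBIC))
E
```

```text
time: 12.32
position: [0.4429, -0.3709, 0.2557]
tool_rot: [-0.056, 0.998, 0.001, -0.001]
ft_force: [0.1, -0.5, -1.8]
grip_width: 0.0231
grip_force: 40.0
40.001040967181325
t 12.32 at [ 0.4429 -0.3709  0.2557] tooly 96.43 shift cm [-7.68 47.25  0.64] force [ 0.1 -0.5 -1.8] w 0.0231
twist needed (tool z down => negative of world) 0.13451843792537943
leaf 1021 [0.04801136 0.00076629]
[[367.14868737 253.94351793]]
```

View pics/s7.png

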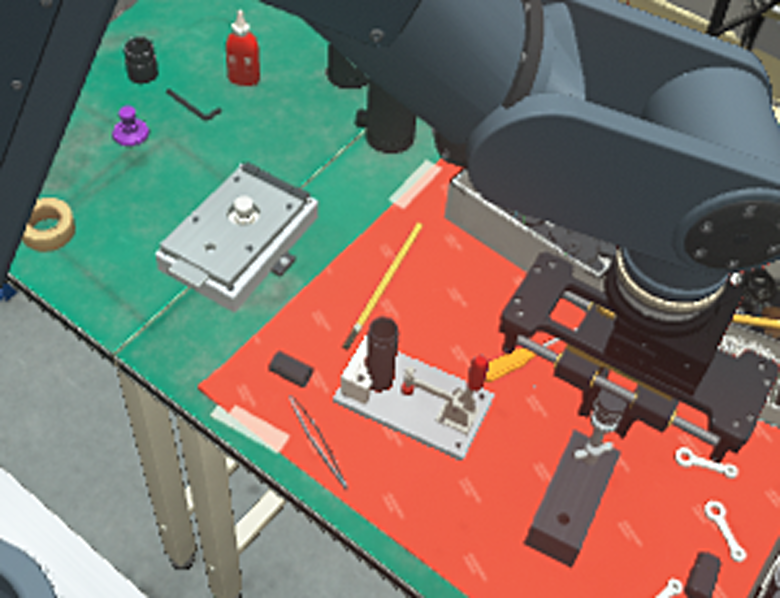

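Crop: leaf down with stem through the window, pin held at (600,410); T-pin still in block. Carry over to the jig.

```bash
python3 -m pendant '[{"jaw":0.15,"linear":[-0.64,3.94,0],"twist":0},{"jaw":0.15,"linear":[-0.64,3.94,0],"twist":0},{"jaw":0.15,"linear":[-0.64,3.94,0],"twist":0},{"jaw":0.15,"linear":[-0.64,3.94,0],"twist":0},{"jaw":0.15,"linear":[-0.64,3.94,0],"twist":0},{"jaw":0.15,"linear":[-0.64,3.94,0],"twist":0},{"jaw":0.15,"linear":[-0.64,3.94,0],"twist":0},{"jaw":0.15,"linear":[-0.64,3.94,0],"twist":0},{"jaw":0.15,"linear":[-0.64,3.94,0],"twist":0},{"jaw":0.15,"linear":[-0.64,3.94,0],"twist":0},{"jaw":0.15,"linear":[-0.64,3.94,0],"twist":0},{"jaw":0.15,"linear":[-0.64,3.94,0],"twist":0}]'; python3 -m pendant '[{"jaw":0.15,"linear":[0,0,3],"twist":0},{"jaw":0.15,"linear":[0,0,3],"twist":0},{"jaw":0.15,"linear":[0,0,2.5],"twist":0},{"jaw":0.15,"linear":[0,0,1.8],"twist":0},{"jaw":0.15,"linear":[0,0,0],"twist":0},{"jaw":0.15,"linear":[0,0,0],"twist":0},{"jaw":0.15,"linear":[0,0,0],"twist":0}]'; python3 - <<'E'
from h import *
go([.4662,.1072,.15],96.3)
o=robot.get_obs()['position']
c=grab('wrist'); print('tip',proj(c,o-[0,0,.0658]),'hole leaf',proj(c,[.4667,.1073,.0485]),proj(c,[.4662,.1072,.03]))
cv2.imwrite('pics/w8.png',c['color'])
cv2.imwrite('pics/w8c.png',cv2.resize(c['color'][40:290,130:390],None,fx=2.3,fy=2.3,interpolation=cv2.INTER_CUBIC))
E
```

```text
time: 13.37
position: [0.4661, 0.1088, 0.2543]
tool_rot: [-0.056, 0.998, -0.0, -0.0]
ft_force: [0.7, 0.4, -0.4]
grip_width: 0.0228
grip_force: 40.0
time: 13.95
position: [0.4674, 0.1068, 0.1522]
tool_rot: [-0.056, 0.998, -0.0, 0.001]
ft_force: [1.6, -0.6, -1.3]
grip_width: 0.0229
grip_force: 40.0
t 13.95 at [0.4674 0.1068 0.1522] tooly 96.43 shift cm [0.11 0.06 0.22] force [ 1.6 -0.6 -1.3] w 0.0229
twist needed (tool z down => negative of world) 0.13099681281133257
tip [[259.09242225 213.00992295]] hole leaf [[259.88673926 196.1763838 ]] [[259.77354205 189.3221305 ]]
```

View pics/w8c.png

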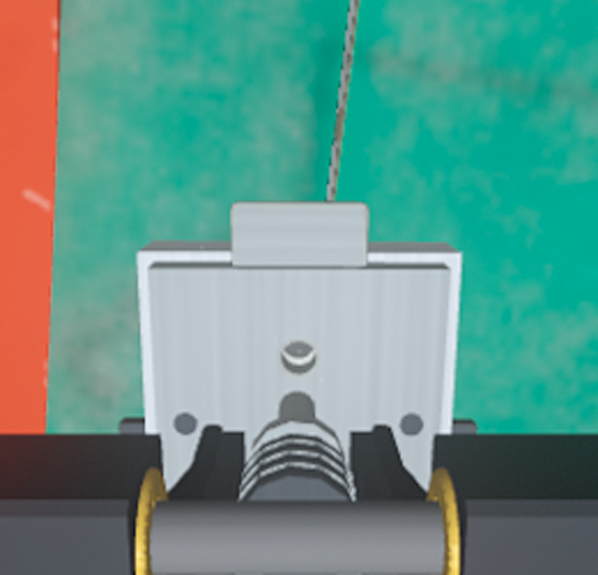

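Crop: leaf hole at full-frame (260,195), pin tip at about (259,215). Measure the shank and hole numerically from depth.

```bash
cat > m.py <<'E'
from h import *
o=robot.get_obs()['position']; c=grab('wrist'); W=cloud(c); b=c['color'].astype(int)
ex=np.array([.994,.108]); ey=np.array([-.108,.994])
print('tcp',o.round(4))
D=W[...,:2]-o[:2]; a=D@ex; l=D@ey; tip=o[2]-.0658
for z0 in np.arange(tip-.003,tip+.03,.004):
    m=(abs(a)<.02)&(abs(l)<.02)&(W[...,2]>z0)&(W[...,2]<z0+.004)
    if m.sum()>3: print('z',round(z0-tip,4),m.sum(),'along',(a[m].min()*1e3).round(1),np.median(a[m]*1e3).round(1),'lat',np.percentile(l[m]*1e3,[3,97]).round(1))
# leaf hole: pixels not at leaf height near expected
D=W[...,:2]-np.array([.4667,.1073]); a=D@ex; l=D@ey
u,v=proj(c,[.4667,.1073,.0485])[0].round().astype(int)
g=b.mean(2).astype(int)[v-12:v+13,u-12:u+13]
print((u,v));print(g[::1,::2])
E
python3 m.py
```

```text
tcp [0.4677 0.1067 0.1526]
z 0.005 20 along -4.7 -3.9 lat [-4.7  4.3]
z 0.009 38 along -4.8 -3.6 lat [-4.9  3.7]
z 0.013 28 along -4.9 -3.9 lat [-4.9  4.2]
z 0.017 34 along -4.7 -3.8 lat [-4.3  3.5]
z 0.021 22 along -4.7 -4.2 lat [-3.6  2.5]
(np.int64(260), np.int64(195))
[[199 197 196 200 200 200 200 201 200 198 198 201 199]
 [199 197 196 199 200 199 201 201 200 198 199 201 199]
 [200 197 195 199 200 200 201 202 200 198 199 201 198]
 [199 197 195 200 199 197 198 199 201 199 198 201 198]
 [200 197 196 198 195 176 176 185 199 198 198 200 198]
 [199 197 197 193 162 139 141 150 184 197 199 200 198]
 [199 197 194 177 129 127 129 125 144 190 198 201 198]
 [200 197 190 146 128 129 128 125 124 189 197 200 197]
 [199 197 187 135 128 148 147 126 129 197 196 200 198]
 [199 196 178 174 122 138 138 126 127 201 196 200 197]
 [198 194 157 202 132 122 122 125 176 187 190 200 198]
 [199 193 148 204 190 147 143 167 218 154 186 200 198]
 [199 192 150 164 215 210 212 215 211 120 190 199 197]
 [199 194 159 113 187 230 231 211 166 111 192 199 198]
 [199 194 182 105 131 188 192 155 126 124 195 199 197]
 [198 196 190 115 109 120 125 113 116 155 197 199 197]
 [198 197 190 154 108 109 112 116 114 182 197 199 197]
 [198 196 191 185 118 110 114 113 156 194 198 199 197]
 [198 196 195 193 180 137 127 146 191 196 198 199 197]
 [198 196 196 195 197 184 182 188 198 195 198 199 197]
 [198 196 195 198 196 196 197 198 198 195 197 199 197]
 [198 196 198 200 198 197 198 199 198 196 198 199 197]
 [198 196 197 199 199 199 198 199 198 195 198 199 196]
 [198 196 194 198 198 198 199 200 198 195 198 198 196]
 [197 195 195 198 198 198 199 199 198 195 197 198 196]]
```

```bash
python3 -m pendant '[{"jaw":0.15,"linear":[0.15,0.06,1.5],"twist":0},{"jaw":0.15,"linear":[0,0,1.3],"twist":0},{"jaw":0.15,"linear":[0,0,0.2],"twist":0},{"jaw":0.15,"linear":[0,0,0],"twist":0},{"jaw":0.15,"linear":[0,0,0],"twist":0},{"jaw":0.15,"linear":[0,0,0],"twist":0}]'; python3 m.py | head -9; python3 - <<'E'
from h import *
c=dict(np.load('wrist.npz')); p=proj(c,[[.4663,.1069,.0485]])[0]; print(p)
cv2.imwrite('pics/w9c.png',cv2.resize(c['color'][140:260,200:320],None,fx=5,fy=5,interpolation=cv2.INTER_CUBIC))
o=robot.get_obs()['position']; print('tip proj',proj(c,o-[0,0,.0658])); go([.4661,.1072,.1])
E
```

```text
time: 14.55
position: [0.466, 0.1073, 0.1225]
tool_rot: [-0.056, 0.998, -0.0, 0.001]
ft_force: [0.1, 0.2, -0.9]
grip_width: 0.0231
grip_force: 40.0
tcp [0.466  0.1073 0.1225]
z 0.005 26 along -4.5 -3.7 lat [-5.1  4.3]
z 0.009 29 along -4.8 -3.7 lat [-5.   3.7]
z 0.013 35 along -4.8 -3.9 lat [-4.9  4.1]
z 0.017 32 along -4.8 -3.9 lat [-4.3  3.4]
z 0.021 20 along -4.9 -4.4 lat [-3.9  2.5]
(np.int64(259), np.int64(210))
[[197 195 195 198 199 198 199 201 198 198 197 198 199]
 [197 195 195 199 200 198 198 201 199 198 197 198 200]
[258.55409781 209.46075362]
tip proj [[259.1479579  212.84642342]]
t 14.6 at [0.4659 0.1073 0.1225] tooly 96.44 shift cm [-0.01 -0.01  2.25] force [ 0.2  0.2 -1.7] w 0.0225
```

View pics/w9c.png

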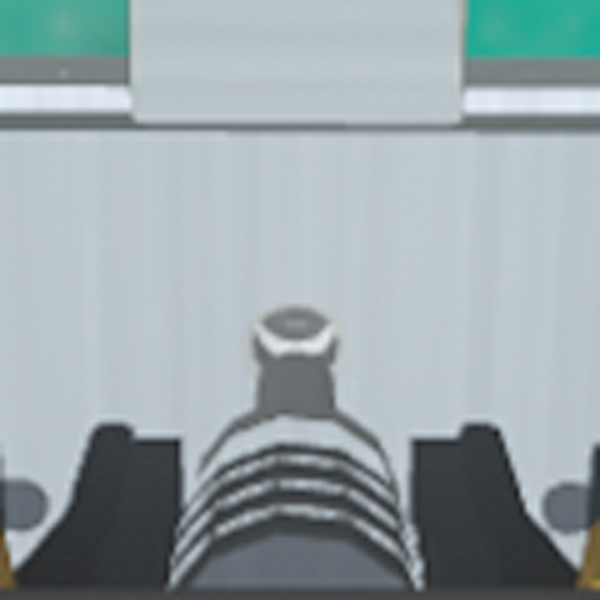

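Tip is laterally centred on the hole (295 vs 296 in the crop). Lower gently.

```bash
python3 -m pendant '[{"jaw":0.15,"linear":[0,0,0.5],"twist":0},{"jaw":0.15,"linear":[0,0,0.4],"twist":0},{"jaw":0.15,"linear":[0,0,0.3],"twist":0},{"jaw":0.15,"linear":[0,0,0.3],"twist":0},{"jaw":0.15,"linear":[0,0,0],"twist":0},{"jaw":0.15,"linear":[0,0,0],"twist":0},{"jaw":0.15,"linear":[0,0,0],"twist":0}]'
```

```text
time: 15.18
position: [0.4651, 0.1073, 0.1064]
tool_rot: [-0.056, 0.998, 0.0, -0.0]
ft_force: [-0.4, -0.6, -1.2]
grip_width: 0.0228
grip_force: 40.0
```

```bash
python3 -m pendant '[{"jaw":0.15,"linear":[0,0,0.4],"twist":0},{"jaw":0.15,"linear":[0,0,0.4],"twist":0},{"jaw":0.15,"linear":[0,0,0.3],"twist":0},{"jaw":0.15,"linear":[0,0,0.3],"twist":0},{"jaw":0.15,"linear":[0,0,0],"twist":0},{"jaw":0.15,"linear":[0,0,0],"twist":0}]'
```

```text
time: 15.68
position: [0.465, 0.1073, 0.0922]
tool_rot: [-0.056, 0.998, 0.0, -0.0]
ft_force: [0.3, -0.3, -1.4]
grip_width: 0.023
grip_force: 40.0
```

Tip is below the base's mouth (z≈0.026) with no force. Continue.

```bash
python3 -m pendant '[{"jaw":0.15,"linear":[0,0,0.4],"twist":0},{"jaw":0.15,"linear":[0,0,0.4],"twist":0},{"jaw":0.15,"linear":[0,0,0.4],"twist":0},{"jaw":0.15,"linear":[0,0,0.3],"twist":0},{"jaw":0.15,"linear":[0,0,0],"twist":0},{"jaw":0.15,"linear":[0,0,0],"twist":0}]'; python3 -m pendant '[{"jaw":0.15,"linear":[0,0,0.2],"twist":0},{"jaw":0.15,"linear":[0,0,0.2],"twist":0},{"jaw":0.15,"linear":[0,0,0.2],"twist":0},{"jaw":0.15,"linear":[0,0,0],"twist":0},{"jaw":0.15,"linear":[0,0,0],"twist":0},{"jaw":0.15,"linear":[0,0,0],"twist":0}]'
```

```text
time: 16.18
position: [0.465, 0.1073, 0.0773]
tool_rot: [-0.056, 0.998, 0.0, -0.0]
ft_force: [0.5, 0.5, -1.2]
grip_width: 0.0228
grip_force: 40.0
time: 16.68
position: [0.4652, 0.1073, 0.0716]
tool_rot: [-0.056, 0.998, -0.0, 0.0]
ft_force: [-0.5, 0.4, 0.4]
grip_width: 0.0228
grip_force: 40.0
```

```bash
for i in 1 2; do :; done; python3 -m pendant '[{"jaw":0.15,"linear":[0,0,0.15],"twist":0},{"jaw":0.15,"linear":[0,0,0.1],"twist":0},{"jaw":0.15,"linear":[0,0,0],"twist":0},{"jaw":0.15,"linear":[0,0,0],"twist":0},{"jaw":0.15,"linear":[0,0,0],"twist":0}]' 50;  python3 -m pendant '[{"jaw":0.15,"linear":[0,0,0.1],"twist":0},{"jaw":0.15,"linear":[0,0,0],"twist":0},{"jaw":0.15,"linear":[0,0,0],"twist":0},{"jaw":0.15,"linear":[0,0,0],"twist":0}]'
```

```text
time: 17.1
position: [0.4651, 0.1073, 0.0691]
tool_rot: [-0.056, 0.998, -0.0, 0.0]
ft_force: [-0.5, 0.3, 3.3]
grip_width: 0.0225
grip_force: 50.0
time: 17.43
position: [0.465, 0.1073, 0.0681]
tool_rot: [-0.056, 0.998, -0.0, -0.0]
ft_force: [-0.3, -0.4, 4.7]
grip_width: 0.0224
grip_force: 50.0
```

```bash
python3 -m pendant '[{"jaw":0.15,"linear":[0,0,0.15],"twist":0},{"jaw":0.15,"linear":[0,0,0],"twist":0},{"jaw":0.15,"linear":[0,0,0],"twist":0},{"jaw":0.15,"linear":[0,0,0],"twist":0}]';  python3 -m pendant '[{"jaw":0.15,"linear":[0,0,0.1],"twist":0},{"jaw":0.15,"linear":[0,0,0],"twist":0},{"jaw":0.15,"linear":[0,0,0],"twist":0},{"jaw":0.15,"linear":[0,0,0],"twist":0}]'
```

```text
time: 17.77
position: [0.465, 0.1073, 0.0677]
tool_rot: [-0.056, 0.998, -0.0, 0.0]
ft_force: [-2.9, -1.3, 14.7]
grip_width: 0.0225
grip_force: 50.0
time: 18.1
position: [0.465, 0.1073, 0.0675]
tool_rot: [-0.056, 0.998, -0.0, 0.0]
ft_force: [-3.0, -1.0, 23.6]
grip_width: 0.0226
grip_force: 50.0
```

```bash
python3 - <<'E'
from h import *
for n in ['wrist','scene','side']:
    c=grab(n); W=cloud(c); b=c['color'].astype(int)
    j=(W[...,:2]-[.5189,.113])@np.array([[.994,-.11],[.11,.994]]); m=(abs(j[...,1])<.045)&(j[...,0]<.065)&(j[...,0]>-.08)&(W[...,2]>.037)&(W[...,2]<.052)&(b.min(2)>80)
    print(n,m.sum(),np.polyfit(.075-j[...,0][m],W[...,2][m]-.042,1) if m.sum()>50 else '')
    m=(abs(j[...,0]-.013)<.02)&(abs(j[...,1])<.02)&(W[...,2]>.053)&(W[...,2]<.065)&(b.min(2)>120)
    if m.sum()>5: print('stem',m.sum(),W[m].mean(0).round(4))
o=robot.get_obs();print(o['time'],o['ft_force'],o['position'])
E
```

```text
wrist 8348 [2.50637872e-05 4.42634244e-04]
scene 297 [-0.00460297  0.00133332]
side 524 [-0.00067395 -0.0002483 ]
stem 26 [0.5287 0.119  0.0588]
18.25 [-4.88806443 -0.8777911  23.54271813] [0.46504665 0.10725055 0.06754965]
```

Leaf angle measures 0.000; the pin is held down with 23 N. Handing in.

```bash
python3 -c "
from rig import robot
print(robot.hand_in())"
```

```text
the job is handed in; nothing more can be done
None
```

The stem is seated in the pocket, the leaf is fully shut (it measured 0.000 rad in the wrist view), and I handed in at about 18 s with the knobbed pin still held down at about 23 N; the verdict wasn't shown, and I never touched the T-pin, tube or hex key.

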